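# Shut the balance's roof and tare it

### The job

The beaker is on the balance ready to be tared: with your fingertips gently push the glass roof fully shut by its finger rib, without pinching it, then lightly press the tare key, the wide bar key in the middle in front of the display, until it goes down, and take your hand away. Press no other key, do not tare while the roof is open, and leave the beaker and the things standing beside the balance where they are; nothing is to be gripped or picked up.

Things in the scene. Friction and masses are not known exactly. Their poses are not given: they have to be found in the camera images.
- balance: Laboratory balance, white and grey, 340 mm deep (its x), 200 mm wide (its y), fixed to the bench; yaw varies. Origin: centre of its underside, on the bench top; x points to its back, y to the left of a person facing its front, z up. The front (-x) 110 mm is a grey key panel rising 10 degrees towards the back, 45 to 64 mm above the bench. The weighing chamber stands behind it.
- chamber_top (a point): Centre of the open top of the weighing chamber, 185 mm above the bench, 15 mm behind the balance's origin. Glass walls 150 mm (balance x) by 200 mm (y) round the pan; a closed white housing of the same height fills the 80 mm behind it.
- roof (a joint): Glass roof of the chamber in a grey frame, 150 x 182 mm; slides level along the balance's x. 0 = fully shut, against its stop; 0.100 m = fully open to the back. Stays where it is left; friction about 1.5 N. Top of the glass 190 mm above the bench, of its frame 191 mm.
- rib_top (a point): Top centre of the roof's finger rib, 208 mm above the bench: a grey bar on the glass near the roof's front edge, 12 mm thick (balance x), 90 mm long (y), 18 mm high over the glass. Behind it (+x) lies 120 mm of clear flat roof. It moves with the roof; roof shut: 45 mm before the balance's origin (-x). Axes as the balance.
- tare_key_top (a point): Top centre of the tare key: the wide bar key in the middle of the key row, in front of the display, 50 mm (balance y) by 20 mm, 147 mm before the balance's origin (-x), top 56 mm above the bench and 7 mm proud of the panel. 85 mm from it to the chamber's front glass. The point's z is the panel's normal (leans 10 degrees to the front).
- tare_key (a joint): How far the tare key is pressed into the panel: 0 = up, 0.0035 m = fully down. A spring returns it: 1 N to start, 4.5 N fully down. A press counts from 0.002 m.
- power_key_top (a point): Centre of the top face of another key of the row (round key 16 mm across, 80 mm to the +y side of the tare key, 7 mm proud), not to be pressed.
- power_key (a joint): How far that key is pressed, 0 to 0.0035 m, same spring as the tare key.
- unit_key_top (a point): Centre of the top face of another key of the row (small rectangular key 14 x 16 mm, 53 mm to the +y side of the tare key, 7 mm proud), not to be pressed.
- unit_key (a joint): How far that key is pressed, 0 to 0.0035 m, same spring as the tare key.
- print_key_top (a point): Centre of the top face of another key of the row (small rectangular key 14 x 16 mm, 53 mm to the -y side of the tare key, 7 mm proud), not to be pressed.
- print_key (a joint): How far that key is pressed, 0 to 0.0035 m, same spring as the tare key.
- menu_key_top (a point): Centre of the top face of another key of the row (small rectangular key 14 x 16 mm, 80 mm to the -y side of the tare key, 7 mm proud), not to be pressed.
- menu_key (a joint): How far that key is pressed, 0 to 0.0035 m, same spring as the tare key.
- beaker: Empty glass beaker, 42 mm across, 55 mm high, 25 to 50 g, standing on the balance's pan inside the chamber, pan top 71 mm above the bench (so the rim is at 126 mm, 59 mm below the roof). Origin: centre of its underside.
- bottle: Glass reagent bottle with blue cap, 70 mm across, 138 mm high, loose on the bench beside the balance. Origin: centre of its underside.
- jar: Amber sample jar with white cap, 48 mm across, 62 mm high, loose on the bench beside the balance. Origin: centre of its underside.
- vial_rack: Low grey rack with small capped vials, 100 x 50 mm, 40 mm high, loose on the bench beside the balance. Origin: centre of its underside, long side along its x.
Not all that is in view belongs to the job. There is more than one size of the vial_rack; the job needs the largest.

How it is judged (in metres and radians):
On the way, in this order (a step that is already met when the one before it is completed fails the run):
1. the glass roof is slid fully shut (value of joint roof below 0.004 m), for 0.2 s.
2. the tare key is pressed down by the fingers, with the roof shut (value of joint tare_key above 0.002 m and value of joint roof below 0.004 m and contact force between the fingers and balance above 0.5 N), for 0.04 s.
At the end, for the whole second after the job is handed in: The roof is shut to within 4 mm, the tare key and all other keys are up (less than 1 mm down), the beaker stands upright on the pan within 6 mm of where it was, and the bottle, jar and vial rack stand upright within 12 mm of where they were (value of joint roof below 0.004 m and value of joint each of tare_key, power_key, unit_key, print_key, menu_key below 0.001 m and distance of beaker from where it was at the start of the episode below 0.006 m and angle between each of beaker, bottle, jar, vial_rack's own z axis and vertical below 0.1 rad and distance of each of bottle, jar, vial_rack from where it was at the start of the episode below 0.012 m); the robot touches nothing.
It fails at once if a key other than the tare key is pressed (1.5 mm or more) (value of joint any of power_key, unit_key, print_key, menu_key above 0.0015 m).
It fails at once if the tare key is pressed while the roof is still open (value of joint tare_key above 0.002 m and value of joint roof above 0.006 m).
It fails at once if the balance, its glass or a key is pinched, pressed or struck with more than 30 N, or the roof is slammed (faster than 0.4 m/s) (contact force between any of the arm, the fingers and balance above 30 N or velocity of joint roof below -0.4 m/s).
It fails at once if the beaker is touched, shifted or lifted (distance of beaker from where it was at the start of the episode above 0.006 m or contact force between any of the arm, the fingers and beaker above 0.3 N).
It fails at once if the bottle, the jar or the vial rack is shifted, lifted or knocked over (distance of any of bottle, jar, vial_rack from where it was at the start of the episode above 0.012 m).
It also fails if it takes over 45 s, if anything falls off the work surface, if the arm or the gripper's body presses on something with over 40 N, if the wrist force passes 120 N, or if a joint passes its speed limit or range.

### The arm

A 6-joint arm with a two-finger parallel gripper is mounted at the origin on the work surface. World frame = base frame: x ahead of the robot, y to its left, z up, the work surface at z = 0. Lengths are in mm, angles in rad, forces in N, time in s.
With the tool pointing down it reaches from about 150 to 775 mm from the base axis. Payload 6.1 kg.
Tool frame: the origin (TCP) lies between the finger pads; the fingertips stand robot.tip_reach ahead of it and the grasp point (between the pads) lies 6 mm ahead of it (robot.tip_reach is the distance from the TCP to the fingertips, in mm); z points along the fingers, y is the line along which they close (so a half turn about z gives the same grasp; the last joint's range is limited). The gripper opens to 85 mm and grips with 20 to 120 N. Pads are 22 mm wide; open, the fingers measure 114 mm over their backs; the gripper's body (76 mm by 85 mm) begins 54 mm behind the grasp point. The pads swing forward as they close: fully open they stand 13 mm farther back than shut.
Start: joints at [-1.207, 0.126, -0.04, 1.405, 0, 1.571], TCP at [186.802, -490.625, 256.295] pointing down, gripper open.
Joint ranges: [-2.72, 2.72], [-0.95, 1.95], [-1.27, 1.35], [-1.78, 2.02], [-1.46, 1.47], [-3.14, 3.14]. Speed limits (rad/s): [2.39, 2.39, 3.01, 3.14, 3.14, 3.14].

### API

Orientations are given as a unit quaternion [w, x, y, z].
In Python, from cell import robot, command_gripper, solver, monitor, eyes gives the robot as it stands. Calls block until the motion is done:
- robot.movep(position, orientation): joint-space move of the TCP to a pose.
- robot.movel(position, attitude=None, v=150, guard=None): straight line of the TCP; attitude=None keeps the orientation; v is the mean speed in mm/s. With guard (N) it stops when the force on the tool has changed by that much, and returns True; else False.
- robot.move_j(angles): joint-space move.
- command_gripper(opening, force=None): finger opening in mm; force is the grip in N (None keeps the last); returns when the fingers have stopped.
- robot.dwell(seconds).
- solver.solve_ik(position, orientation): joint angles nearest the present ones, or None.
- monitor.get_obs(): the state.
- eyes.capture(name): name is "scene" or "top" or "wrist"; returns the picture (400x640x3 uint8, blue, green, red); there is no depth.
- eyes.camera_params(name): a dict with "fov_y" (degrees; the focal length in pixels is half the picture's height over the tangent of half this angle, whatever the lens; pixels are square), "cx", "cy" (the principal point, pixels), "world_from_camera" (4x4, takes a point from camera to world coordinates); the wrist camera has in their place "T_tool_cam" (4x4, takes a point from camera to tool coordinates, whose origin is the TCP and whose axes are the flange's). Camera axes: x right, y up, looking along -z (the intrinsics and any distortion apply to the point x, -y, -z); pixel columns grow to the right and rows downward; lengths in mm; the calibration is good to about 2 mm. A picture is of the moment at which its call begins: read the wrist's pose just before it. camera_params takes no time and is no camera call.
A pose or a line that the arm cannot do raises robot.PlanningError and nothing moves.
- robot.sign_off(): hands the job in; it is judged then, once.
The state is a dict: "t": time; "joint_positions": joint angles; "qvel": joint speeds; "effort": joint torques, N m; "tool_pos": TCP position; "tcp_rot": TCP orientation; "ft_force": force on the tool from outside, world axes, zero at the start; "moment": the same for the moment, N m; "opening": finger opening in mm; "gripper_force": force on a finger pad.
Only numpy, scipy, OpenCV 4.12 (cv2) and the standard library are available. Lean on these libraries where they do the work, as an engineer would, in place of code of your own. Each camera call takes 0.05 s, during which the arm holds its last target. There are 200 camera calls.

## Working session

There is one attempt and no reset: what is moved stays moved. The work goes in short steps, each a Python script; the robot and the scene stay as the last script left them, time stands still between calls to the robot, and variables do not carry over. Pictures are saved under pics/ and viewed, at most 10 in all, crops included, and the job is handed in when it is done.

```bash
mkdir -p pics; ls
python3 - <<'E'
from cell import robot,monitor,eyes
import cv2,numpy as np
for n in("scene","top"):
    cv2.imwrite(f"pics/{n}0.png",eyes.capture(n)); print(n,eyes.camera_params(n))
print(eyes.camera_params("wrist"),robot.tip_reach,monitor.get_obs())
E
```

```text
pics
scene {'fov_y': 48.125278596862394, 'cx': 317.3103958330799, 'cy': 190.6063027131811, 'world_from_camera': array([[ 7.86555235e-01, -5.03363380e-01,  3.57709617e-01,
         8.96471491e+02],
       [ 6.17506887e-01,  6.37371992e-01, -4.60914514e-01,
        -3.56886731e+02],
       [ 4.01339689e-03,  5.83422875e-01,  8.12158630e-01,
         9.48870712e+02],
       [ 0.00000000e+00,  0.00000000e+00,  0.00000000e+00,
         1.00000000e+00]])}
top {'fov_y': 55.468062098620436, 'cx': 319.3573599034836, 'cy': 201.34599625390945, 'world_from_camera': array([[-1.52154389e-02,  9.96192669e-01, -8.58408783e-02,
         4.88715962e+02],
       [-9.99862367e-01, -1.45910991e-02,  7.89599028e-03,
         6.43984352e+01],
       [ 6.61341487e-03,  8.59492047e-02,  9.96277570e-01,
         1.00949065e+03],
       [ 0.00000000e+00,  0.00000000e+00,  0.00000000e+00,
         1.00000000e+00]])}
{'fov_y': 67.5373432600328, 'cx': 316.41175252058895, 'cy': 199.4898945682276, 'T_tool_cam': array([[-1.26599984e-04,  9.54740793e-01,  2.97439073e-01,
         7.63337827e+01],
       [ 9.99998648e
[... 243 characters left out ...]
't': 0.1, 'joint_positions': array([-1.20701264e+00,  1.26348049e-01, -4.04821122e-02,  1.40542627e+00,
        3.16528867e-05,  1.57079088e+00]), 'qvel': array([-0.00118182, -0.00047937,  0.00340632,  0.00207826,  0.00177939,
        0.00163998]), 'effort': array([-7.85164520e-04, -4.36901879e+01,  3.53606558e+01,  1.36522780e-02,
       -1.25507145e-04, -3.70344310e-06]), 'tool_pos': array([ 186.69206635, -490.33041051,  255.60284546]), 'tcp_rot': array([-7.20873231e-04,  9.83502483e-01,  1.80893150e-01, -1.16492463e-04]), 'ft_force': array([ 0.10988147, -0.29165148, -0.94788921]), 'moment': array([ 0.0246869 , -0.03232971, -0.00829388]), 'gripper_force': 0.0, 'opening': 85.51220800070166}
```

View pics/top0.png

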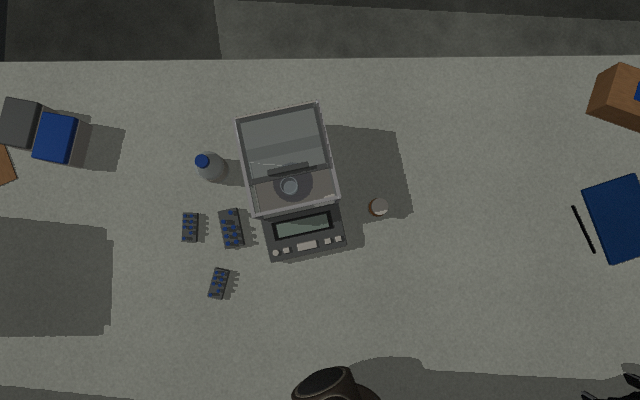

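View pics/scene0.png

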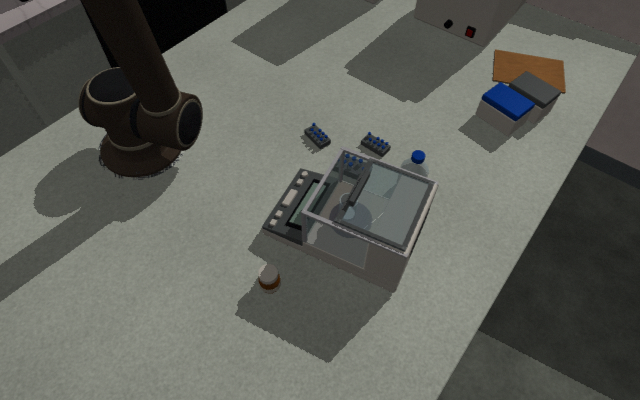

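Top view: balance with its front towards the robot, rib about (289,170), tare key about (306,245), large rack (232,228), bottle (210,165), jar (379,206). I'll enlarge it.

Run:
```python
import cv2
a=cv2.imread("pics/top0.png")[95:270,225:355]
cv2.imwrite("pics/crop1.png",cv2.resize(a,None,fx=3.4,fy=3.4,interpolation=cv2.INTER_CUBIC))
```

```text
(no output)
```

View pics/crop1.png

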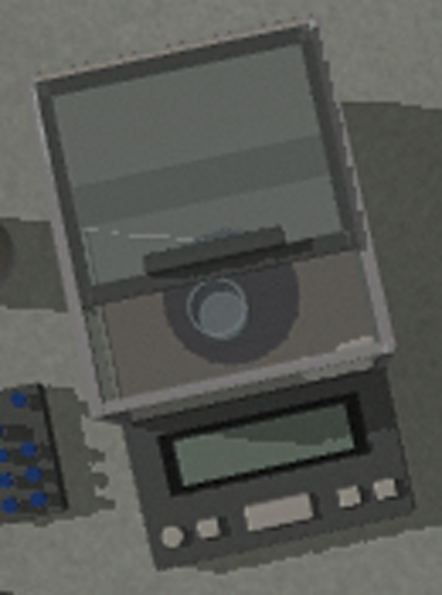

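```bash
cat > h.py <<'E'
import numpy as np,cv2
from scipy.spatial.transform import Rotation as R
from cell import robot,command_gripper,solver,monitor,eyes
def cam(name,obs=None):
    p=eyes.camera_params(name); f=200/np.tan(np.radians(p["fov_y"]/2))
    if name!="wrist": return p["world_from_camera"],f,p["cx"],p["cy"]
    T=np.eye(4); q=obs["tcp_rot"]; T[:3,:3]=R.from_quat(q,scalar_first=True).as_matrix(); T[:3,3]=obs["tool_pos"]
    return T@p["T_tool_cam"],f,p["cx"],p["cy"]
def ray(c,u,v,z):
    W,f,cx,cy=c; d=W[:3,:3]@np.array([(u-cx)/f,-(v-cy)/f,-1]); o=W[:3,3]
    return o+d*(z-o[2])/d[2]
def proj(c,P):
    W,f,cx,cy=c; p=W[:3,:3].T@(np.array(P)-W[:3,3]); return np.array([cx+f*p[0]/-p[2],cy-f*p[1]/-p[2]])
def quat(yaw,tilt=0):
    "tool x along balance x, pointing down; tilt leans the hand towards the front"
    m=R.from_euler('z',yaw)*R.from_euler('y',-tilt)*R.from_euler('x',np.pi)
    return m.as_quat(scalar_first=True)
E
python3 - <<'E'
from h import *
c=cam("top")
K=[np.array(p)/3.4+[225,95] for p in [(173,537),(207,527),(279,512),(348,496),(385,489)]]
P=[ray(c,*k,56) for k in K]; print(np.round(P))
d=P[0]-P[4]; yaw=np.arctan2(d[1],d[0])-np.pi/2; print("yaw",yaw,np.hypot(*d[:2]))
for p in [(215,251)]:
    print("rib",ray(c,*(np.array(p)/3.4+[225,95]),208))
bx=np.array([np.cos(yaw),np.sin(yaw),0])
org=P[2]+147*bx; print("org",org, quat(yaw,.17))
for s,z in((-260,330),(-60,330)):
    p=org+s*bx; p[2]=z; print(p,solver.solve_ik(p,quat(yaw)))
E
```

```text
[[444. 167.  56.]
 [451. 142.  56.]
 [461.  89.  56.]
 [472.  38.  56.]
 [476.  11.  56.]]
yaw 0.20606532946662526 159.02666355211016
rib [628.24744109 123.25484492 208.        ]
org [604.63040386 119.22793272  56.        ] [-0.00873177  0.99110565  0.10247914  0.08444746]
[350.13107751  66.02931537 330.        ] [ 0.18639547 -0.17916881 -0.17340563  1.57655951  0.          3.12192279]
[545.89979008 106.95132871 330.        ] [0.19346703 0.200473   0.21097164 1.58129496 0.         3.12899435]
```

```bash
cat >> h.py <<'E'
def quat(yaw,tilt=0):
    "tool x against balance x (camera to the front), pointing down; tilt leans the hand towards the front"
    m=R.from_euler('z',yaw+np.pi)*R.from_euler('y',tilt)*R.from_euler('x',np.pi)
    return m.as_quat(scalar_first=True)
E
python3 - <<'E'
from h import *
command_gripper(0,20)
yaw=.206; q=quat(yaw)
robot.movel([187,-490,380])
robot.movep([605,119,380],q); robot.movel([605,119,330]); robot.dwell(.3)
o=monitor.get_obs(); im=eyes.capture("wrist"); cv2.imwrite("pics/w1.png",im)
c=cam("wrist",o); np.savez("w1.npz",W=c[0],i=c[1:]); print(o["tool_pos"],o["tcp_rot"],q,o["joint_positions"],o["t"],o["opening"],robot.tip_reach,R.from_quat(quat(yaw,.17),scalar_first=True).as_matrix()[:,2])
E
```

```text
[605.31604277 119.06075199 330.87254693] [ 7.30043649e-04 -1.02794796e-01  9.94702313e-01  7.49736416e-05] [-6.29578522e-18 -1.02817975e-01  9.94700188e-01  6.09078201e-17] [ 1.94205514e-01  3.24925290e-01  3.75587531e-01  1.61999089e+00
  1.63064234e-05 -1.17479249e-02] 5.2333 0.13029584185015577 25.0 [ 0.16560531  0.03460559 -0.98558477]
```

View pics/w1.png

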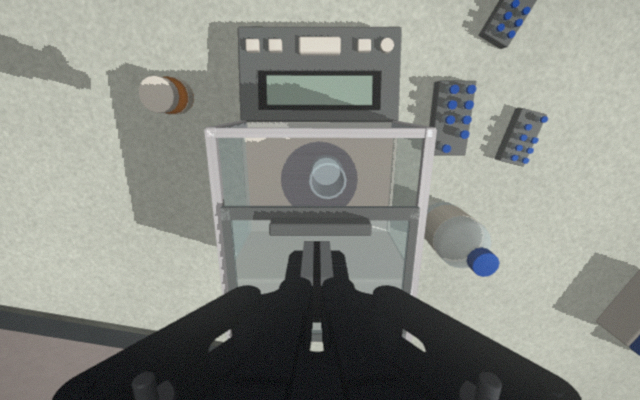

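The wrist picture shows the tare key at (320,45), power key (388,45), the rib at cols 270–371, row ~228, and the closed fingers behind it. The path is clear.

Run:
```python
from h import *
d=np.load("w1.npz"); c=(d["W"],*d["i"])
im=cv2.imread("pics/w1.png"); g=cv2.cvtColor(im,cv2.COLOR_BGR2GRAY)
m=np.zeros_like(g); m[34:56,242:398]=(g[34:56,242:398]>140)*255
n,l,s,ce=cv2.connectedComponentsWithStats(m)
P=[]
for i in range(1,n):
    if s[i,4]>60: p=ray(c,*ce[i],56); P.append((ce[i][0],*p)); print(s[i],ce[i].round(1),p.round(1))
P=np.array(sorted(P))[:,1:]
dd=P[-1]-P[0]; yaw=np.arctan2(dd[1],dd[0])-np.pi/2; print("yaw",yaw,np.hypot(*dd[:2]))
print([int(v) for v in g[205:245,290]],[int(v) for v in g[205:245,350]])
bx=np.array([np.cos(yaw),np.sin(yaw)]); org=P[2][:2]+147*bx
print("org",org)
for v,z in((219.5,190),(222,208),(236,208),(236,190)):
    for u in(275,366):
        p=ray(c,u,v,z)[:2]-org; print(v,z,u,p@bx,p@[-bx[1],bx[0]])
# expected keys x in row & chamber check: front top edge
print("chamber front frame", [(ray(c,320,v,z)[:2]-org)@bx for v,z in((130,185),(136,185))])
print("chamber sides",[(ray(c,u,131,185)[:2]-org)@[-bx[1],bx[0]] for u in(207,435)])
```

```text
[299  37  42  18 710] [319.7  45. ] [463.1  94.2  56. ]
[381  37  14  16 159] [387.2  44.5] [446.2 172.1  56. ]
[246  39  14  13 168] [252.6  44.6] [478.9  16.6  56. ]
[269  39  14  13 164] [275.3  44.8] [473.6  42.9  56. ]
[358  39  14  13 169] [364.2  44.9] [452.2 145.7  56. ]
yaw 0.20719416959852932 158.95237418533338
[125, 97, 86, 101, 108, 109, 98, 80, 75, 78, 76, 79, 68, 74, 68, 70, 70, 72, 79, 94, 102, 103, 109, 109, 116, 110, 108, 106, 110, 104, 113, 144, 153, 151, 152, 152, 151, 152, 152, 149] [132, 100, 87, 103, 111, 107, 107, 102, 84, 73, 79, 79, 76, 72, 73, 70, 70, 70, 72, 92, 102, 109, 104, 111, 109, 113, 106, 108, 109, 105, 113, 146, 152, 150, 151, 151, 151, 154, 152, 151]
org [606.94506953 124.45166694]
219.5 190 275 21.447057515982678 -42.528503033800504
219.5 190 366 21.619369051677218 41.491094875346
222 208 275 16.74027985124281 -39.98124994195523
222 208 366 16.90231448674293 38.384100276773694
236 208 275 29.879104543082605 -40.54521866795343
236 208 366 30.051257087967866 39.02066147544082
236 190 275 38.04939739793619 -43.24113910981343
236 190 366 38.234468472203496 42.295458231690546
chamber front frame [np.float64(-58.80973470674776), np.float64(-53.747345369662106)]
chamber sides [np.float64(-98.15735731358038), np.float64(97.79632381225083)]
```

Run:
```python
from h import *
yaw=.207; q=quat(yaw); bx=np.array([np.cos(yaw),np.sin(yaw)]); org=np.array([606.3,122.8])
at=lambda s,z:[*(org+s*bx),z]
S=lambda:(lambda o:print(round(o["t"],2),"bx",round((o["tool_pos"][:2]-org)@bx,1),"z",o["tool_pos"][2].round(1),"F",o["ft_force"].round(1)))(monitor.get_obs())
robot.movep(at(60,260),q); S()
hit=robot.movel(at(60,222),v=25,guard=4); print(hit); S()
if not hit:
    print(robot.movel(at(10,222),v=50,guard=10)); S()
    print(robot.movel(at(-42,222),v=20,guard=6)); S()
    cv2.imwrite("pics/t2.png",cv2.resize(eyes.capture("top")[95:270,225:355],None,fx=3,fy=3))
```

```text
5.74 bx 59.8 z 258.5 F [0.5 0.2 0.6]
False
7.41 bx 60.1 z 222.2 F [ 1.3 -1.   0.2]
False
8.56 bx 10.0 z 222.0 F [ 0.3  0.2 -1.1]
True
10.32 bx -28.8 z 221.9 F [ 1.  -0.2  0.6]
```

View pics/t2.png

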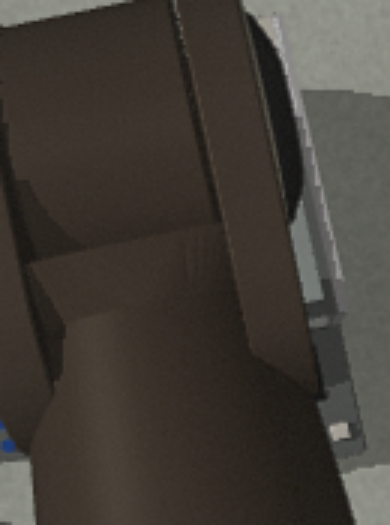

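The arm covers the roof in this view, but the stop position (-28.8 mm) matches a shut roof. I'll push once more, retreat and check with the wrist camera.

Run:
```python
from h import *
yaw=.207; q=quat(yaw); bx=np.array([np.cos(yaw),np.sin(yaw)]); org=np.array([606.3,122.8])
at=lambda s,z:[*(org+s*bx),z]
S=lambda:(lambda o:print(round(o["t"],2),"bx",round((o["tool_pos"][:2]-org)@bx,1),"z",o["tool_pos"][2].round(1),"F",o["ft_force"].round(1)))(monitor.get_obs())
print(robot.movel(at(-38,222),v=15,guard=7)); S()
robot.dwell(.3); S()
robot.movel(at(-12,222),v=60); robot.movel(at(-12,330),v=150); robot.dwell(.3)
o=monitor.get_obs(); im=eyes.capture("wrist"); cv2.imwrite("pics/w2.png",im)
c=cam("wrist",o); np.savez("w2.npz",W=c[0],i=c[1:])
print("predicted rib front/back rows at -51/-39:",[proj(c,[*(org+s*bx),208]).round(1) for s in(-51,-39)], "tare",proj(c,[*(org-147*bx),56]))
```

```text
True
10.66 bx -28.9 z 221.5 F [0.7 0.  1.2]
10.96 bx -28.8 z 221.1 F [ 0.2 -0.2  0.3]
predicted rib front/back rows at -51/-39: [array([315.6, 154.6]), array([315.6, 169.4])] tare [315.56559283  53.53737483]
```

View pics/w2.png

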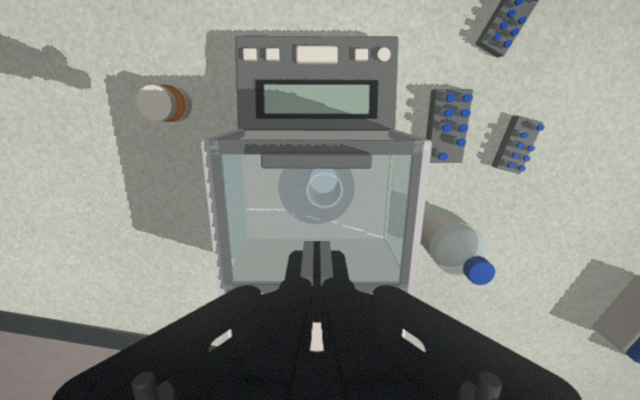

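The roof is shut: its frame meets the front, and the rib sits at rows ~153–167 where predicted. Next is the tare key at (317,54).

Run:
```python
from h import *
yaw=.207; q=quat(yaw,np.radians(10)); zt=R.from_quat(q,scalar_first=True).as_matrix()[:,2]
bx=np.array([np.cos(yaw),np.sin(yaw)]); org=np.array([606.3,122.8])
key=np.array([*(org-147*bx),56.])
at=lambda h:key-(25+h)*zt
def S(): o=monitor.get_obs(); print(round(o["t"],2),"height",round((key-o["tool_pos"])@zt-25,2),"F",o["ft_force"].round(1))
robot.movel(at(200),q,v=150); robot.movel(at(25),v=120); robot.dwell(.3); S()
robot.movel(at(6),v=40); S()
print(robot.movel(at(-9),v=8,guard=6)); S(); 
robot.dwell(.1); S()
```

```text
15.87 height 25.26 F [-0.6  0.3 -0.9]
16.49 height 5.81 F [-0.7 -0.1  0.2]
True
17.66 height -3.15 F [-1.5 -0.9  4.7]
17.76 height -3.19 F [-1.   0.4  4.7]
```

Run:
```python
from h import *
yaw=.207; q=quat(yaw,np.radians(10)); zt=R.from_quat(q,scalar_first=True).as_matrix()[:,2]
bx=np.array([np.cos(yaw),np.sin(yaw)]); org=np.array([606.3,122.8])
key=np.array([*(org-147*bx),56.]); at=lambda h:key-(25+h)*zt
robot.movel(at(30),v=50); robot.movel(at(220),v=150); robot.movep([300,-150,400],quat(0)); robot.dwell(.3)
print(monitor.get_obs()["t"],monitor.get_obs()["ft_force"])
cv2.imwrite("pics/t3.png",cv2.resize(eyes.capture("top")[95:310,175:405],None,fx=2.5,fy=2.5))
```

```text
21.3917 [ 0.3264242  -0.38966689  0.8527194 ]
```

View pics/t3.png

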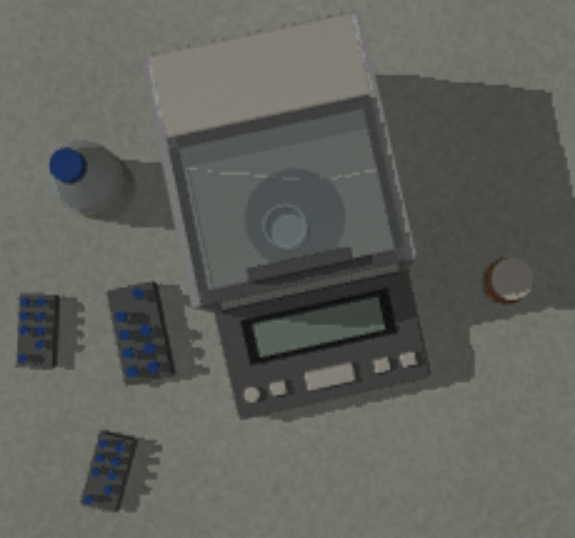

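The roof is shut, the beaker, bottle, jar and rack haven't moved, and the hand is clear.

```bash
python3 -c "
from cell import robot
print(robot.sign_off())"
```

```text
the job is handed in; nothing more can be done
None
```

The job is handed in: the roof is pushed fully shut and the tare key was pressed to about 3 mm at 4.7 N. The hand is clear, the final picture shows nothing else out of place, and the judge returned no verdict.

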